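# Free a drilled block from a ratchet clamp

### The job

The wooden block on the drilling board has been drilled; free it from the quick clamp with the fingertips, by pressing and pushing only: nothing is picked up. Press down the red release lever of the sliding jaw and, keeping it pressed, push the jaw all the way back along its bar to the end stop; then push the freed block flat across the board, away from the robot, until it lies well clear of both jaws, still on the board. Leave everything else on the worktop where it stands.

Things in the scene. Friction and masses are not known exactly. Their poses are not given: they have to be found in the camera images.
- drill_board: Fixed plywood board 180 x 360 x 20 mm, top 20 mm above the worktop; origin: centre of its underside. Its x points to the back, away from the robot; its y along the clamp bar, a toothed steel bar let in at x = -46 mm. The fixed jaw (dark casting, 44 mm wide along x, 44 mm high) stands at the bar's -y end, the steel end stop at its +y end. Turned by up to 0.15 rad.
- lever_pad (a point): Middle of the top of the red ribbed thumb pad (34 mm along the board's x, 31 along y) on the sliding jaw, 47 mm above the worktop at rest. Pressing it down takes 2 N at first, 6 N at the end. The pawl is out of the teeth from 6 mm down, the pad stops at 12; 8 to 11 is good. Let go, it springs up and locks the jaw against moving back. The rails beside it are 30 mm above the worktop.
- push_plate (a point): Middle of the front (-y) face of the upright plate at the back of the sliding jaw, 51 mm above the worktop, 44 mm wide along x, top edge 67 mm above the worktop; 25 mm behind (+y of) lever_pad at rest. A fingertip holding the pad down is moved along the board's +y against this plate to push the jaw back (2 to 5 N).
- sliding_jaw (a joint): Slide of the jaw along the board's +y, in m: about 0 at the start (block clamped), 0.080 against the end stop. The ratchet blocks it from growing while the lever is up; friction about 2 N.
- lever (a joint): Release lever, rad: 0 up (pawl in the teeth), clear of the teeth from 0.21, 0.40 fully down.
- jaw_face (a point): Middle of the clamping face of the sliding jaw (jaw 44 mm wide along the board's x, 44 mm high above the board), 39 mm above the worktop. The rubber facing is sprung and presses on the block by some newtons.
- fixed_face (a point): Middle of the clamping face of the fixed jaw, 39 mm above the worktop; it looks to the board's +y.
- block: Stepped orange-brown wooden block with drilled holes, 112 mm along its x, 93 along its y, 34 high, 0.11 to 0.23 kg, loose; origin: centre of its underside. Its 112 mm length lies between the jaws, its y axis to the back along the board's x; its face towards the robot (-y end, 46 mm from the origin) is plain, upright and 34 mm high.
- glue_tube: Yellow and red glue tube standing on its cap, 32 x 41 x 152 mm, a bystander left of the board; origin under its centre.
- vial: Clear screw-cap vial with white cap, 30 mm across, 58 mm high, a bystander left of the board; origin under its centre.
- jar: Clear jar with red lid, 44 mm across, 88 mm high, a bystander left at the back; origin under its centre.
- eraser: Eraser in a blue and white sleeve, 20 x 46 x 12 mm, a bystander right of the board; origin under its centre.

How it is judged:
By the outcome, as a careful person would: the job done as asked, in the order asked, and still so for the second after the job is handed in, with the robot touching nothing.
It also fails if it takes over 45 s, if anything falls off the work surface, if the arm or the gripper's body presses on something with over 40 N, if the wrist force passes 120 N, or if a joint passes its speed limit or range.

### The arm

A 6-joint arm with a two-finger parallel gripper is mounted at the origin on a cart in front of the work surface, level with it; the furniture and walls round the work are solid. World frame = base frame: x ahead of the robot, y to its left, z up, the work surface at z = 0. Lengths are in m, angles in rad, forces in N, time in s.
With the tool pointing down it reaches from about 0.3 to 0.875 m from the base axis. Payload 4.2 kg.
Tool frame: the origin (TCP) lies midway between the tips of the shut fingers; the grasp point (between the pads) lies 19 mm behind it; z points along the fingers, y is the line along which they close (so a half turn about z gives the same grasp; the last joint's range is limited). The gripper opens to 85 mm and grips with 20 to 120 N. Pads are 22 mm wide; open, the fingers measure 114 mm over their backs; the gripper's body (76 mm by 85 mm) begins 54 mm behind the grasp point. The pads swing forward as they close: fully open they stand 13 mm farther back than shut.
Start: joints at [1.278, 0.32, 1.565, -0, 1.257, -0.02], TCP at [0.155, 0.554, 0.231] pointing down, gripper open.
Joint ranges: [-3.11, 3.11], [-0.84, 2.01], [0.21, 2.61], [-1.34, 4.49], [0.05, 2.63], [-2.56, 2.56]. Speed limits (rad/s): [2.57, 2.57, 3.14, 3.14, 3.14, 3.14].

### API

Orientations are given as a unit quaternion [w, x, y, z].
In Python, from bench import robot gives the robot as it stands.
- The arm moves only by the shell command python3 -m handwheel 'ROWS' [OPENING] [FORCE]. ROWS is text: rows parted by semicolons, each of 4 numbers parted by spaces: the shift along the tool's x, y, z in mm, then the turn about the tool's z in rad. A call has 1 to 12 rows; each row shifts and turns the commanded pose from where the row before left it, along the tool's axes as they then stand; what a row does not reach is not made up. A row lasts 1/10 s, in which the tool goes at most 50 mm and 8.59 degrees, less where a joint would pass 70% of its speed; a pose out of reach is approached as far as the arm can. A call is refused whole if a number of a shift passes 50 or a number of a turn 0.15, either way. A call with a gripper value outside its range is refused whole. OPENING is the finger opening in mm, from 0 to 85.4, set as the call begins (- or left out, the last holds). The fingers move at their own pace and stop on an object; FORCE is the grip in N (left out, the last holds). Time passes only in rows, so rows that do not move let the fingers close. It gives the time, the measured TCP pose, the force, the opening and the grip force at its end, in the units of the state.
- robot.state(): the state, without advancing time (a new reading comes with each control period).
- robot.get_image(name): name is "scene" or "top" or "wrist"; returns a dict with "image" (400x640x3 uint8, blue, green, red), "camera_matrix" (3x3 intrinsics, pixels), "pose" (4x4, takes a point from camera to world coordinates); the wrist camera has in their place "mount" (4x4, takes a point from camera to tool coordinates, whose origin is the TCP and whose axes are the flange's). Camera axes: x right, y up, looking along -z (the intrinsics and any distortion apply to the point x, -y, -z); pixel columns grow to the right and rows downward; lengths in m; the calibration is good to about 2 mm. A picture is of the moment at which its call begins: read the wrist's pose just before it. There is no depth.
- robot.finish_job(): hands the job in; it is judged then, once.
Trained networks look in the newest picture that a camera, given by its name, has taken for a name from the list of things; names that differ only in an ending like _2 or _b are one class to them, and where a whole thing is asked for, a point or a joint stands for the part that bears it (a point fixed in the world has none). Each returns a list of dicts, best first, with "score" (0 to 1); they miss things now and then, are a little off and sometimes report something else, mostly with a low value. They report only what shows in the picture. A call takes as long as a camera call.
- robot.look_for(camera, target): "at" ([x, y, z] in m, in the coordinates of the camera as it stood for that picture, good to about 4 mm: the middle of the surface that is visible of it).
- robot.cut_out(camera, target): "pixels" (400x640 bool, what is visible of it).
The state is a dict: "time": time; "q": joint angles; "dq": joint speeds; "joint_efforts": joint torques, N m; "position": TCP position; "orientation": TCP orientation; "contact_force": force on the tool from outside, world axes, zero at the start; "ft_torque": the same for the moment, N m; "grip_width": finger opening in m; "gripper_force": force on a finger pad.
Only numpy, scipy, OpenCV 4.12 (cv2) and the standard library are available. Lean on these libraries where they do the work, as an engineer would, in place of code of your own. Each camera call takes 0.05 s, during which the arm holds its last target. There are 200 camera calls.

## Working session

There is one attempt and no reset: what is moved stays moved. The work goes in short steps, Python scripts to look and compute and a shell command to move; the robot and the scene stay as the last step left them, time stands still between calls to the robot, and variables do not carry over. Pictures are saved under pics/ and viewed, at most 10 in all, crops included, and the job is handed in when it is done.

```bash
mkdir -p pics; cat > h.py <<'E'
import numpy as np, cv2
from bench import robot
from scipy.spatial.transform import Rotation as R
def T(s=None):
    s=s or robot.state(); q=s["orientation"]; M=np.eye(4)
    M[:3,:3]=R.from_quat([q[1],q[2],q[3],q[0]]).as_matrix(); M[:3,3]=s["position"]; return M
def snap(c,name=None):
    W=T() if c=="wrist" else None
    d=robot.get_image(c); P=W@d["mount"] if c=="wrist" else d["pose"]
    if name: cv2.imwrite("pics/"+name,d["image"])
    return d["image"],d["camera_matrix"],P
def look(c,P,t):
    return [(round(r["score"],2),np.round((P@np.r_[r["at"],1])[:3],4)) for r in robot.look_for(c,t)[:2]]
def pix2z(K,P,u,v,z):
    r=np.linalg.inv(K)@[u,v,1]; d=P[:3,:3]@[r[0],-r[1],-r[2]]; o=P[:3,3]
    return o+d*(z-o[2])/d[2]
E
python3 - <<'E'
from h import *
s=robot.state(); print(s["time"],s["position"],T()[:3,:3].round(3),s["contact_force"])
for c in ["top","scene"]:
    im,K,P=snap(c,c+"0.png"); print(c,P[:3,3])
    for t in ["drill_board","lever_pad","push_plate","jaw_face","fixed_face","block","glue_tube","vial","jar","eraser"]:
        print(t,look(c,P,t))
E
```

```text
0.0 [0.15477683 0.5532693  0.23046587] [[-0.963  0.269 -0.001]
 [ 0.269  0.963 -0.002]
 [ 0.    -0.002 -1.   ]] [0.23146046 0.56599634 0.32435711]
top [0.51243967 0.12613123 1.18651772]
drill_board [(0.85, array([0.5718, 0.114 , 0.0189]))]
lever_pad [(0.58, array([0.5169, 0.1223, 0.0449]))]
push_plate [(0.63, array([0.5121, 0.1143, 0.0455]))]
jaw_face [(0.75, array([0.5132, 0.1176, 0.0394]))]
fixed_face [(0.7, array([0.5732, 0.1182, 0.021 ]))]
block [(0.87, array([5.208e-01, 1.000e-04, 5.180e-02]))]
glue_tube [(0.59, array([0.5925, 0.4291, 0.0979]))]
vial [(0.67, array([0.5383, 0.4357, 0.0553]))]
jar [(0.63, array([0.6593, 0.4042, 0.0851]))]
eraser []
scene [ 0.13307356 -0.48780661  0.62345257]
drill_board [(0.86, array([0.5609, 0.0636, 0.0188]))]
lever_pad [(0.64, array([0.5137, 0.1224, 0.0475]))]
push_plate [(0.94, array([0.5111, 0.1261, 0.0464]))]
jaw_face [(0.65, array([0.51  , 0.1202, 0.0502]))]
fixed_face [(0.66, array([0.5604, 0.0692, 0.0225]))]
block [(0.64, array([ 0.4956, -0.0062,  0.0555]))]
glue_tube [(0.76, array([0.5876, 0.4258, 0.0908]))]
vial [(0.6, array([0.5376, 0.4304, 0.0389]))]
jar [(0.87, array([0.6572, 0.3953, 0.0576]))]
eraser [(0.6, array([ 0.5556, -0.2419,  0.0126])), (0.24, array([ 0.4975, -0.0078,  0.0526]))]
```

```bash
python3 - <<'E'
import cv2
im=cv2.imread("pics/top0.png"); cv2.imwrite("pics/top0v.png",cv2.resize(im,(800,500)))
E
```

```text
(no output)
```

View pics/top0.png

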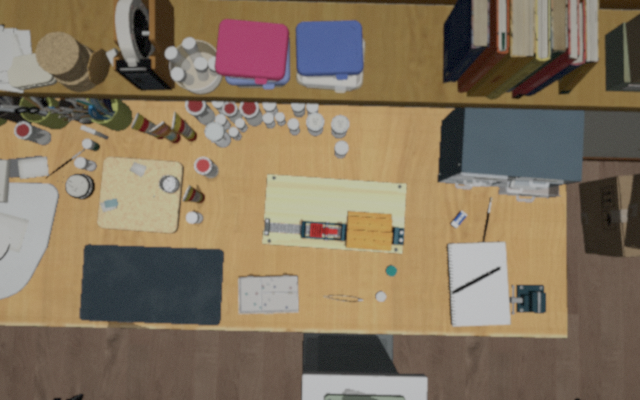

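View pics/scene0.png

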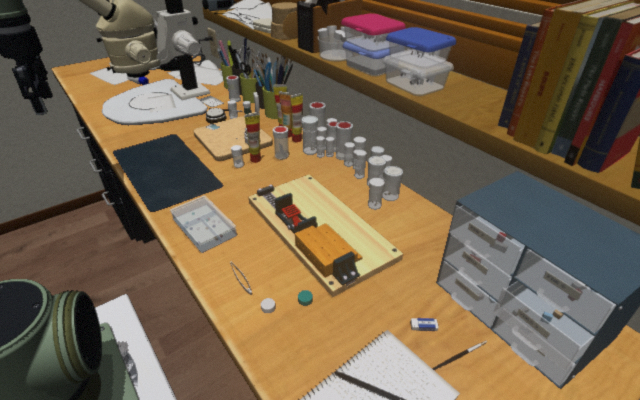

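The top view shows the board at about (263–407, 177–252), the red pad near (323, 230), the block at (346–392, 213–249), and the fixed jaw at (399, 235). The scene view agrees, and the way there is clear. Next I'll get the board's pose from its outline.

```bash
cat > board.py <<'E'
from h import *
def board(c="top"):
    im,K,P=snap(c)
    def m(t):
        r=robot.cut_out(c,t); return r[0]["pixels"].astype(np.uint8) if r else np.zeros((400,640),np.uint8)
    b=m("drill_board")|m("block"); cnt=max(cv2.findContours(b,0,2)[0],key=cv2.contourArea)
    pts=np.array([pix2z(K,P,*p[0],.02)[:2] for p in cnt])*1000
    return cv2.minAreaRect(pts.astype(np.float32))
E
python3 - <<'E'
from board import *
(c,wh,a)=board(); print(c,wh,a)
M=T(); 
d=np.array([.515,.122,.20])-M[:3,3]; print("tool shift mm",(M[:3,:3].T@d*1000).round(1))
E
```

```text
(557.69970703125, 85.73762512207031) (359.8345642089844, 181.5778350830078) 87.4166030883789
tool shift mm [-463.1 -318.7   31.3]
```

```bash
python3 -m handwheel '-20 -14 0 0;-38 -26 2 0;-40 -28 3 0;-40 -28 3 0;-40 -28 3 0;-40 -28 3 0;-40 -28 3 0;-40 -28 3 0;-40 -28 3 0;-40 -28 3 0;-40 -28 3 0;-30 -20 2 0' 0 30; python3 -m handwheel '-15 -7 0 0;0 0 0 -0.11;0 0 0 -0.117;0 0 0 0;0 0 0 0'
python3 - <<'E'
from h import *
im,K,P=snap("wrist","w1.png"); s=robot.state(); print(T().round(3),s["contact_force"],s["grip_width"])
for t in ["lever_pad","push_plate","jaw_face","block"]: print(t,look("wrist",P,t))
E
```

```text
time: 2.45
position: [0.5038, 0.1301, 0.2003]
orientation: [0.0, 0.137, 0.991, -0.0]
contact_force: [1.5, 0.7, 0.6]
grip_width: 0.0001
gripper_force: 0.0
time: 2.95
position: [0.5146, 0.1224, 0.2004]
orientation: [-0.0, 0.024, 1.0, 0.0]
contact_force: [0.0, -0.7, -0.0]
grip_width: 0.0003
gripper_force: 0.0
[[-0.999  0.047 -0.     0.515]
 [ 0.047  0.999  0.     0.122]
 [ 0.     0.    -1.     0.2  ]
 [ 0.     0.     0.     1.   ]] [ 0.52722225 -0.62444461  0.10805752] -0.00015972208470636716
lever_pad [(0.91, array([0.5143, 0.1247, 0.0432]))]
push_plate [(0.72, array([0.5178, 0.1141, 0.0511]))]
jaw_face [(0.77, array([0.5163, 0.1116, 0.0481]))]
block [(0.67, array([ 0.5081, -0.0029,  0.0523]))]
```

View pics/w1.png

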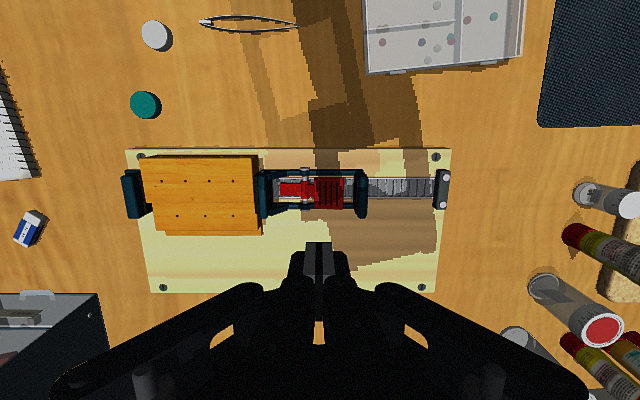

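The wrist view shows +y to the right and +x downward. The ribbed red pad is at u 315–345, v 178–210, the push plate at u≈355–367, the block at u 140–263, v 156–235, and the end stop at u≈436.

```bash
python3 - <<'E'
from h import *
im,K,P=snap("wrist"); M=T()
g=cv2.resize(im[140:245,115:455],None,fx=2.35,fy=2.35,interpolation=cv2.INTER_CUBIC); cv2.imwrite("pics/w1c.png",g)
for n,u,v,z in [("pad",330,194,.047),("padL",315,194,.047),("padR",345,194,.047),("plate top front",355,192,.067),("plate lo",359,170,.067),("plate hi",361,217,.067),("blk nearL",141,157,.054),("blk nearR",256,156,.054),("fixed face top",142,193,.064),("stop",436,190,.03)]:
    p=pix2z(K,P,u,v,z); print(n,p.round(4),"tool mm",(M[:3,:3].T@(p-M[:3,3])*1000).round(1))
E
```

```text
pad [0.5178 0.1332 0.047 ] tool mm [ -2.6  11.3 153.4]
padL [0.5171 0.1176 0.047 ] tool mm [ -2.6  -4.4 153.4]
padR [0.5186 0.1489 0.047 ] tool mm [ -2.5  27.  153.4]
plate top front [0.512 0.157 0.067] tool mm [  4.4  34.8 133.4]
plate lo [0.4906 0.161  0.067 ] tool mm [ 25.9  37.8 133.4]
plate hi [0.5379 0.1627 0.067 ] tool mm [-21.2  41.7 133.4]
blk nearL [ 0.4702 -0.0516  0.054 ] tool mm [  36.5 -175.5  146.3]
blk nearR [0.4744 0.0616 0.054 ] tool mm [ 37.6 -62.2 146.4]
fixed face top [ 0.5043 -0.052   0.064 ] tool mm [   2.5 -174.4  136.4]
stop [0.5228 0.2504 0.03  ] tool mm [ -2.1 128.6 170.4]
```

View pics/w1c.png

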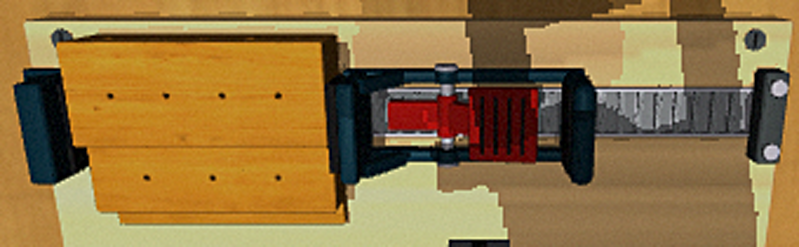

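```bash
python3 -m handwheel '-0.5 4 20 0;-1 8 40 0;0 0 40 0;0 0 25 0;0 0 10 0;0 0 3 0;0 0 0 0;0 0 0 0'
python3 - <<'E'
from h import *
d=robot.get_image("wrist"); im=d["image"]; cv2.imwrite("pics/w2.png",im); K=d["camera_matrix"]; m=np.linalg.inv(d["mount"])
for y in (-14.5,-7,0,7,14.5):
    for x in (-11,11):
        p=m@[x/1e3,y/1e3,0,1]; q=K@[p[0],-p[1],-p[2]]; print(x,y,(q[:2]/q[2]).round(0))
print(robot.state()["position"])
E
```

```text
time: 4.05
position: [0.5181, 0.134, 0.0638]
orientation: [0.001, 0.023, 1.0, 0.0]
contact_force: [0.1, -0.5, 1.1]
grip_width: -0.0002
gripper_force: 0.0
-11 -14.5 [293. 276.]
11 -14.5 [292. 239.]
-11 -7 [307. 276.]
11 -7 [307. 239.]
-11 0 [320. 276.]
11 0 [320. 239.]
-11 7 [333. 276.]
11 7 [333. 239.]
-11 14.5 [346. 276.]
11 14.5 [347. 239.]
[0.51799116 0.13396149 0.0637667 ]
```

View pics/w2.png

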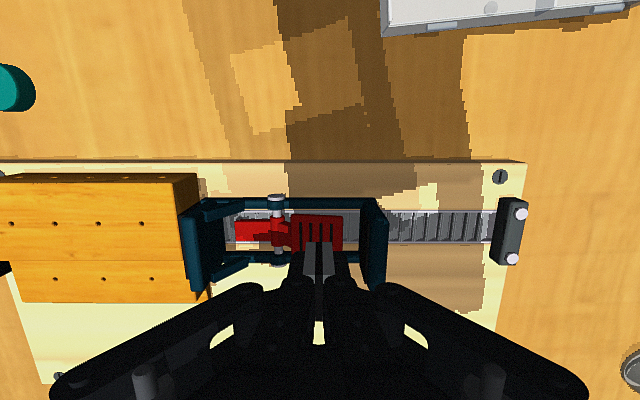

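The tip is about 16 mm wide along y. It sits above the pad (u 290–342, v from 214), with the plate front at u≈362 and free.

```bash
python3 - <<'E'
from h import *
im,K,P=snap("wrist"); M=T()
for n,u,v,z in [("pad near L",291,214,.047),("pad near R",342,214,.047),("plate near top",363,199,.067),("plate far top",363,288,.067),("plate mid front",362,240,.067),("pin near",276,198,.047),("pin far",278,264,.047)]:
    p=pix2z(K,P,u,v,z); print(n,(M[:3,:3].T@(p-M[:3,3])*1000).round(1))
E
```

```text
pad near L [ 19.1 -16.5  16.6]
pad near R [19.1 12.8 16.6]
plate near top [33.3 21.3 -3.4]
plate far top [-16.6  23.5  -3.3]
plate mid front [11.5 21.7 -3.3]
pin near [ 28.6 -24.7  16.6]
pin far [-12.6 -25.1  16.7]
```

```bash
python3 -m handwheel '4 6 4 0;0 0 5 0;0 0 3 0;0 0 0 0;0 0 0 0'; for i in 1; do python3 -m handwheel '0 0 2 0;0 0 0 0;0 0 0 0'; done
```

```text
time: 4.65
position: [0.5132, 0.1399, 0.0501]
orientation: [-0.0, 0.023, 1.0, -0.0]
contact_force: [-0.6, -0.2, 0.5]
grip_width: -0.0
gripper_force: 0.0
time: 4.95
position: [0.5135, 0.1399, 0.0485]
orientation: [0.0, 0.023, 1.0, 0.0]
contact_force: [0.4, 0.3, 0.8]
grip_width: -0.0002
gripper_force: 0.3
```

```bash
python3 -m handwheel '0 0 3 0;0 0 0 0;0 0 0 0'; python3 -m handwheel '0 0 3 0;0 0 0 0;0 0 0 0';
```

```text
time: 5.25
position: [0.5135, 0.14, 0.0454]
orientation: [0.0, 0.023, 1.0, 0.0]
contact_force: [1.0, 1.7, 1.5]
grip_width: -0.0001
gripper_force: 1.0
time: 5.55
position: [0.5136, 0.1401, 0.0426]
orientation: [0.0, 0.023, 1.0, 0.0]
contact_force: [-0.5, 3.5, 5.1]
grip_width: -0.0004
gripper_force: 2.2
```

```bash
python3 -m handwheel '0 0 3 0;0 0 2 0;0 0 0 0;0 0 0 0'; python3 - <<'E'
from h import *
snap("wrist","w3.png"); print(robot.state()["position"])
E
```

```text
time: 5.95
position: [0.5137, 0.1412, 0.038]
orientation: [0.001, 0.023, 1.0, 0.001]
contact_force: [-1.1, 6.8, 6.1]
grip_width: 0.0002
gripper_force: 3.9
[0.5137232  0.14119285 0.03800556]
```

View pics/w3.png

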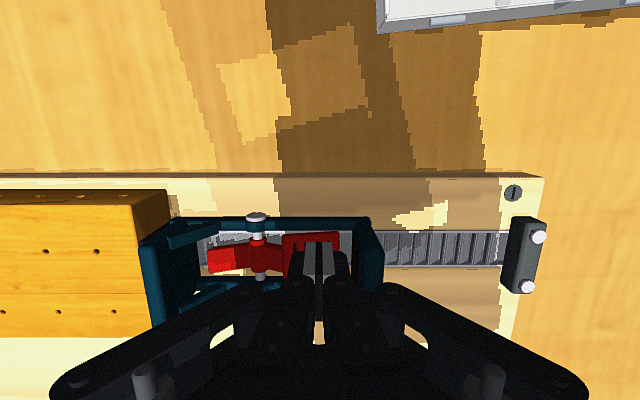

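The pad is down about 9 mm, with the finger in front of the plate (u≈360). Next I push along +y.

```bash
python3 -m handwheel '0 3 0.5 0;0 3 0 0;0 3 0 0;0 3 0 0;0 0 0 0'; python3 -m handwheel '0 4 0 0;0 4 0 0;0 0 0 0'
```

```text
time: 6.5
position: [0.5134, 0.152, 0.0366]
orientation: [-0.0, 0.023, 1.0, -0.0]
contact_force: [-0.8, -0.3, 3.9]
grip_width: -0.0001
gripper_force: 2.0
time: 6.8
position: [0.5139, 0.1605, 0.0367]
orientation: [-0.0, 0.023, 1.0, 0.0]
contact_force: [-1.0, -0.1, 3.8]
grip_width: 0.0001
gripper_force: 1.8
```

```bash
python3 - <<'E'
from h import *
snap("wrist","w4.png"); print(robot.state()["contact_force"])
E
```

```text
[-1.11839895  0.08249024  4.15254848]
```

View pics/w4.png

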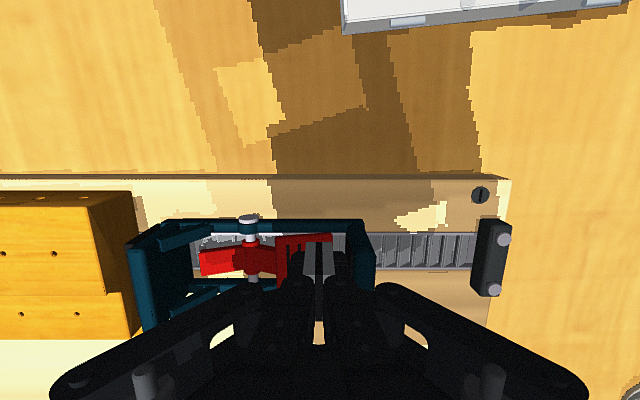

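The jaw is moving with the finger: the stop has come closer (u≈472) and the plate is at u≈355. The lever is still down, so I continue.

```bash
python3 -m handwheel '0 4 0 0;0 6 0 0;0 6 0 0;0 6 0 0;0 6 0 0;0 6 0 0;0 6 0 0;0 4 0 0;0 2 0 0;0 0 0 0'; python3 -m handwheel '0 4 0 0;0 4 0 0;0 3 0 0;0 0 0 0'
```

```text
time: 7.85
position: [0.5161, 0.2065, 0.0368]
orientation: [-0.0, 0.023, 1.0, 0.0]
contact_force: [-3.5, 0.3, 4.4]
grip_width: 0.0001
gripper_force: 2.0
time: 8.25
position: [0.5167, 0.2174, 0.0368]
orientation: [-0.0, 0.023, 1.0, 0.0]
contact_force: [-1.8, 0.4, 4.0]
grip_width: 0.0002
gripper_force: 2.0
```

```bash
python3 -m handwheel '0 3 0 0;0 3 0 0;0 0 0 0'; python3 -m handwheel '0 3 0 0;0 2 0 0;0 0 0 0';python3 -m handwheel '0 2 0 0;0 0 0 0'; python3 - <<'E'
from h import *
snap("wrist","w5.png"); print(robot.state()["contact_force"])
E
```

```text
time: 8.55
position: [0.5169, 0.2233, 0.0368]
orientation: [-0.0, 0.023, 1.0, 0.0]
contact_force: [-2.1, -0.4, 3.9]
grip_width: -0.0
gripper_force: 2.1
time: 8.85
position: [0.517, 0.2252, 0.0368]
orientation: [-0.0, 0.022, 1.0, -0.003]
contact_force: [-1.7, -12.7, 6.4]
grip_width: 0.0001
gripper_force: 7.5
time: 9.05
position: [0.517, 0.2253, 0.0368]
orientation: [-0.001, 0.021, 1.0, -0.004]
contact_force: [-0.2, -18.9, 8.6]
grip_width: 0.0001
gripper_force: 10.7
[ -0.13362407 -19.39891022   8.35461092]
```

View pics/w5.png

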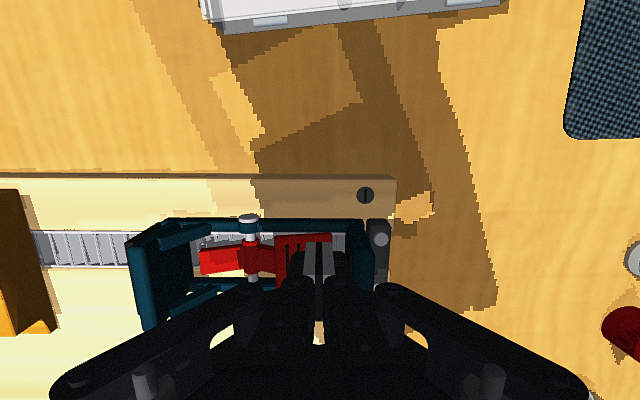

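The plate is against the end stop (u≈368), at 19 N. I'll ease the push and lift straight off while it still leans lightly on the plate.

```bash
python3 -m handwheel '0 -3 0 0;0 0 -6 0;0 0 -10 0;0 -2 -20 0;0 0 -40 0;0 0 -40 0;0 0 -20 0;0 0 0 0;0 0 0 0'
python3 - <<'E'
from h import *
im,K,P=snap("wrist","w6.png"); M=T(); print(M.round(4))
for t in ["lever_pad","push_plate","block"]: print(t,look("wrist",P,t))
c=cv2.findContours(robot.cut_out("wrist","block")[0]["pixels"].astype(np.uint8),0,2)[0]; print(cv2.minAreaRect(max(c,key=cv2.contourArea)))
E
```

```text
time: 10.0
position: [0.5171, 0.2253, 0.1726]
orientation: [0.0, 0.023, 1.0, 0.0]
contact_force: [-0.1, 0.5, -1.6]
grip_width: -0.0002
gripper_force: 0.0
[[-9.990e-01  4.560e-02 -1.400e-03  5.166e-01]
 [ 4.560e-02  9.990e-01 -1.000e-04  2.250e-01]
 [ 1.400e-03 -2.000e-04 -1.000e+00  1.716e-01]
 [ 0.000e+00  0.000e+00  0.000e+00  1.000e+00]]
lever_pad [(0.6, array([0.5232, 0.206 , 0.0435]))]
push_plate [(0.79, array([0.5229, 0.1873, 0.0475]))]
block [(0.62, array([0.5093, 0.0059, 0.0503])), (0.39, array([0.5201, 0.1925, 0.0503]))]
((84.0, 203.5), (87.0, 156.0), 90.0)
```

View pics/w6.png

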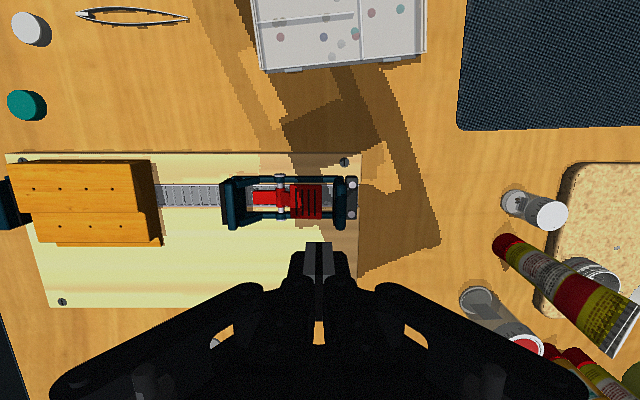

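The jaw stays at the end stop (plate at u 334–346, stop at 344–358) and the lever is up. The block's near edge is at v≈160, u 10–150.

```bash
python3 - <<'E'
from h import *
im,K,P=snap("wrist"); M=T()
for n,u,v,z in [("blk nearL",10,161,.054),("blk nearR",150,160,.054),("blk farR low",160,244,.04),("board nearR",361,154,.02),("board nearL",6,153,.02),("screw",344,162,.02),("screwFL",62,301,.02)]:
    p=pix2z(K,P,u,v,z); print(n,p.round(4),"tool mm",(M[:3,:3].T@(p-M[:3,3])*1000).round(1))
E
```

```text
blk nearL [ 0.4675 -0.0489  0.054 ] tool mm [  36.4 -275.5  117.9]
blk nearR [0.4722 0.0759 0.054 ] tool mm [  37.4 -150.6  117.8]
blk farR low [0.5584 0.0606 0.04  ] tool mm [ -49.4 -161.9  131.6]
board nearR [0.479 0.268 0.02 ] tool mm [ 39.3  41.6 151.7]
board nearL [ 0.4622 -0.0863  0.02  ] tool mm [  39.9 -313.1  151.9]
screw [0.4862 0.2509 0.02  ] tool mm [ 31.3  24.8 151.7]
screwFL [ 0.6323 -0.0789  0.02  ] tool mm [-129.7 -297.9  151.6]
```

```bash
python3 -m handwheel '5 -15 0 0;10 -30 0 0;12 -35 0 0;12 -38 0 0;12 -40 0 0;10 -35 0 0;9 -25 0 0;0 0 20 0;0 0 40 0;0 0 40 0;0 0 25 0;0 0 10 0' 50 30; python3 -m handwheel '0 0 4 0;0 0 0 0;0 0 0 0'
python3 - <<'E'
from h import *
im,K,P=snap("wrist","w7.png"); M=T(); print(M.round(4))
print(look("wrist",P,"block"))
E
```

```text
time: 11.5
position: [0.4346, 0.0096, 0.0357]
orientation: [-0.003, 0.023, 1.0, -0.0]
contact_force: [-0.6, -0.3, 0.3]
grip_width: 0.0506
gripper_force: 0.0
time: 11.8
position: [0.4381, 0.0102, 0.0349]
orientation: [0.001, 0.023, 1.0, 0.0]
contact_force: [-0.2, 0.1, 0.1]
grip_width: 0.05
gripper_force: 0.0
[[-9.990e-01  4.570e-02  2.700e-03  4.381e-01]
 [ 4.570e-02  9.990e-01  0.000e+00  1.020e-02]
 [-2.700e-03  2.000e-04 -1.000e+00  3.490e-02]
 [ 0.000e+00  0.000e+00  0.000e+00  1.000e+00]]
[(0.95, array([0.4718, 0.0027, 0.037 ]))]
```

View pics/w7.png

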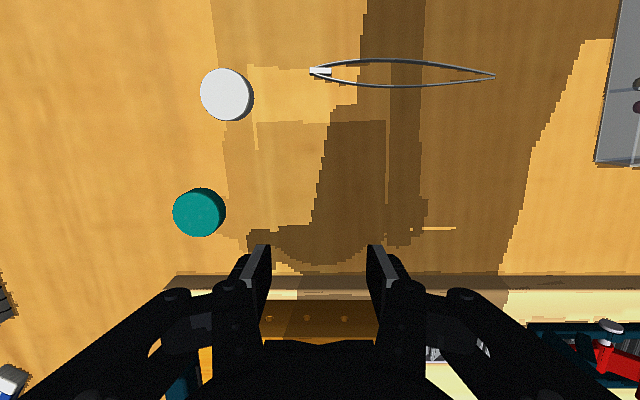

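The open fingers straddle the block's middle (face at u≈198–430, v≈300–338), and the caps and tweezers are clear. I go down slightly and push.

```bash
python3 -m handwheel '0 -3 3 0;-8 0 0 0;-7 0 0 0;-4 0 0 0;-4 0 0 0;-4 0 0 0;-4 0 0 0;-4 0 0 0;0 0 0 0'; python3 -m handwheel '-4 0 0 0;-5 0 0 0;-5 0 0 0;-5 0 0 0;-4 0 0 0;-2 0 0 0;0 0 0 0'
```

```text
time: 12.8
position: [0.4728, 0.0057, 0.0308]
orientation: [0.001, 0.023, 1.0, 0.0]
contact_force: [0.2, -0.2, 0.5]
grip_width: 0.0501
gripper_force: 0.0
time: 13.5
position: [0.4975, 0.0045, 0.0308]
orientation: [0.0, 0.023, 1.0, 0.0]
contact_force: [0.0, 0.5, 0.9]
grip_width: 0.0501
gripper_force: 0.0
```

```bash
python3 - <<'E'
from h import *
im,K,P=snap("wrist","w8.png"); print(T()[:3,3],look("wrist",P,"block"))
for c in("top","scene"):
    im,K,P=snap(c,c+"8.png"); print(look(c,P,"block"))
E
```

```text
[0.49727609 0.00451461 0.03081832] [(0.89, array([ 0.5109, -0.0016,  0.0514])), (0.74, array([0.521 , 0.1389, 0.0516]))]
[(0.88, array([0.5709, 0.0048, 0.0438]))]
[(0.65, array([ 0.563 , -0.0312,  0.0475]))]
```

View pics/w8.png

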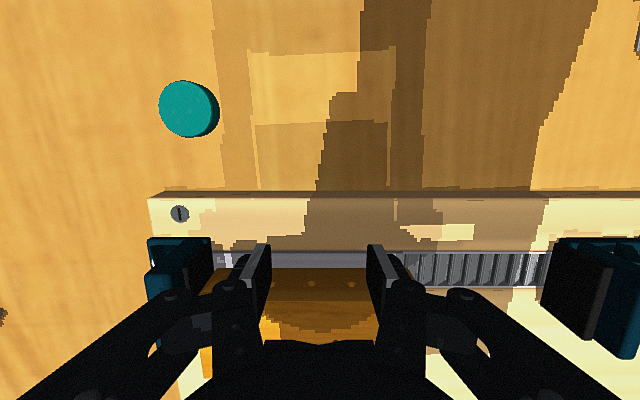

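The block moves squarely with the fingers; its face is at v≈268, right at the pads. I push about 36 mm more, then check.

```bash
python3 -m handwheel '-4 0 0 0;-5 0 0 0;-5 0 0 0;-5 0 0 0;-5 0 0 0;-5 0 0 0;-4 0 0 0;-2 0 0 0;-1 0 0 0;0 0 0 0'
python3 - <<'E'
from h import *
im,K,P=snap("wrist","w9.png"); M=T(); print(M[:3,3])
im,K,P=snap("top","top9.png"); print(look("top",P,"block"))
cv2.imwrite("pics/top9c.png",cv2.resize(im[160:270,250:420],None,fx=4.5,fy=4.5,interpolation=cv2.INTER_CUBIC))
m=robot.cut_out("top","block")[0]["pixels"].astype(np.uint8)
c=max(cv2.findContours(m,0,2)[0],key=cv2.contourArea)
r=cv2.minAreaRect(np.array([pix2z(K,P,*p[0],.05)[:2]*1e3 for p in c],np.float32)); print(r)
E
```

```text
time: 14.8
position: [0.5331, 0.0028, 0.0308]
orientation: [0.0, 0.023, 1.0, 0.0]
contact_force: [-0.2, 0.4, -0.2]
grip_width: 0.0501
gripper_force: 0.0
[0.53312608 0.00287182 0.03080332]
[(0.77, array([0.6136, 0.0055, 0.0423]))]
((590.8237915039062, -3.873645782470703), (115.05022430419922, 86.24874114990234), 87.56983947753906)
```

View pics/w9.png

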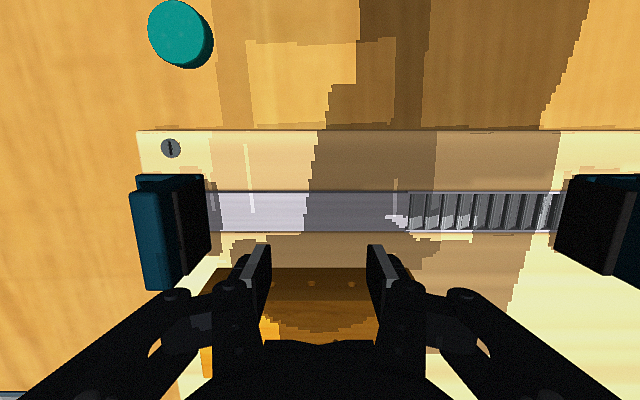

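The block is past the bar with its lower near edge at v≈268, and the board's front edge is at v≈131. I've viewed 12 pictures, which is over the limit of 10, so from here I use numbers only.

```bash
python3 - <<'E'
from h import *
im,K,P=snap("wrist"); M=T()
f=lambda u,v,z:(M[:3,:3].T@(pix2z(K,P,u,v,z)-M[:3,3])*1000).round(1)
print("board edge",f(320,131,.02),"blk bottom near",f(318,268,.02),f(215,268,.02),f(410,268,.02))
print("bar near/far",f(320,192,.02),f(320,232,.02),"jaw far low",f(150,290,.064),f(205,262,.064))
E
```

```text
board edge [65.6 -0.  10.9] blk bottom near [-11.9  -1.   10.9] [-12.  -61.2  10.9] [-11.9  52.7  10.9]
bar near/far [33.6  0.  10.9] [10.5  0.1 10.9] jaw far low [  1.1 -72.6 -33.1] [ 14.3 -47.7 -33.1]
```

```bash
python3 -m handwheel '-2 0 0 0;-2 0 0 0;0 0 0 0;2 0 0 0;6 0 0 0;12 0 0 0;0 0 -20 0;0 0 -45 0;0 0 -50 0;20 0 -50 0;50 0 0 0;50 0 0 0'; python3 -m handwheel '40 0 0 0;0 0 0 0;0 0 0 0'
python3 - <<'E'
from h import *
from board import board
im,K,P=snap("top","end.png")
def rect(t,z):
    c=max(cv2.findContours(robot.cut_out("top",t)[0]["pixels"].astype(np.uint8),0,2)[0],key=cv2.contourArea)
    return cv2.minAreaRect(np.array([pix2z(K,P,*p[0],z)[:2]*1e3 for p in c],np.float32))
r=rect("block",.05); print("block",r)
b=board(); print("board",b)
for t in["lever_pad","push_plate","glue_tube","vial","jar"]: print(t,look("top",P,t))
im,K,P=snap("scene")
for t in["glue_tube","vial","jar","eraser"]: print(t,look("scene",P,t))
s=robot.state(); print(s["time"],s["position"],s["contact_force"])
E
```

```text
time: 16.25
position: [0.3971, 0.0091, 0.1932]
orientation: [0.001, 0.023, 1.0, 0.0]
contact_force: [-0.3, 0.8, 0.7]
grip_width: 0.05
gripper_force: 0.0
time: 16.55
position: [0.3576, 0.0109, 0.1924]
orientation: [0.001, 0.023, 1.0, 0.0]
contact_force: [0.6, -0.3, 0.0]
grip_width: 0.0501
gripper_force: 0.0
block ((591.8623046875, -3.654266357421875), (113.7525634765625, 93.38558959960938), 87.45390319824219)
board ((591.8092041015625, -7.077659606933594), (118.01464080810547, 95.18250274658203), 86.74993896484375)
lever_pad [(0.66, array([0.5182, 0.2016, 0.0443])), (0.55, array([0.5193, 0.1957, 0.0428]))]
push_plate [(0.64, array([0.5395, 0.4367, 0.0537])), (0.57, array([0.519 , 0.199 , 0.0437]))]
glue_tube [(0.74, array([0.5903, 0.4279, 0.0996]))]
vial [(0.47, array([0.5387, 0.4338, 0.0566]))]
jar [(0.59, array([0.6606, 0.4023, 0.0875]))]
glue_tube []
vial []
jar [(0.88, array([0.6552, 0.3965, 0.0587]))]
eraser [(0.61, array([ 0.5527, -0.2399,  0.0111]))]
17.3 [0.35856641 0.01084089 0.19219803] [-0.67108112 -1.30425539  0.43630627]
```

```bash
python3 -c "
from bench import robot
print(robot.finish_job())"
```

```text
the job is handed in; nothing more can be done
None
```

Done and handed in at about 17 s: the jaw is back at its end stop, the block lies flat on the board about 16 mm clear of both jaws and 5 mm inside the back edge, and the bystanders measured unmoved, but I viewed 12 pictures against the limit of 10.

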